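Invert a settled bottle and stand it on the balance

ROBOT

A 6-joint arm with a two-finger parallel gripper is mounted at the origin on a cart in front of the work surface, level with it; the furniture and walls round the work are solid. World frame = base frame: x ahead of the robot, y to its left, z up, the work surface at z = 0. Lengths are in m, angles in rad, forces in N, time in s.
With the tool pointing down it reaches from about 0.325 to 1 m from the base axis. Payload 5.1 kg.
Tool frame: the origin (TCP) lies on the centre line of the jaws, within the pads' length; the fingertips stand 22 mm ahead of it and the grasp point (between the pads) lies 3 mm ahead of it; z points along the fingers, y is the line along which they close (so a half turn about z gives the same grasp; the last joint's range is limited). The gripper opens to 85 mm and grips with 20 to 120 N. Pads are 22 mm wide; open, the fingers measure 114 mm over their backs; the gripper's body (76 mm by 85 mm) begins 54 mm behind the grasp point. The pads swing forward as they close: fully open they stand 13 mm farther back than shut.
Start: joints at [-1.404, 0.124, 1.65, -0, 1.367, -0.083], TCP at [0.161, -0.63, 0.253] pointing down, gripper open.
Joint ranges: [-2.61, 2.61], [-1.02, 2.33], [0.03, 2.71], [-1.35, 4.49], [0.32, 2.68], [-2.91, 2.91]. Speed limits (rad/s): [2.57, 2.57, 3.14, 3.14, 3.14, 3.14].

INTERFACE

Orientations are given as a unit quaternion [x, y, z, w].
In Python, from station import movep, move_straight, goto_joints, move_gripper, sleep, ik, get_image, IKError, job_done, read_time, read_joint_pos, read_joint_velocities, read_tau, read_tool_pos, read_tool_rot, read_force, read_moment, read_opening, read_grasp_force gives the robot as it stands. The module is installed in compiled form; this text tells all that it offers. Calls block until the motion is done:
- movep(position, orientation): joint-space move of the TCP to a pose.
- move_straight(position, ori=None, max_speed=0.15, contact_N=None): straight line of the TCP; ori=None keeps the orientation; max_speed is the mean speed in m/s. With contact_N (N) it stops when the force on the tool has changed by that much, and returns True; else False.
- goto_joints(angles): joint-space move.
- move_gripper(opening, squeeze=None): finger opening in m; squeeze is the grip in N (None keeps the last); returns when the fingers have stopped.
- sleep(seconds).
- ik(position, orientation): joint angles nearest the present ones, or None.
- get_image(name): name is "scene" or "top"; returns a dict with "pixels" (400x640x3 uint8, blue, green, red), "camera_matrix" (3x3 intrinsics, pixels), "rvec" (rotation vector, rad) and "tvec" (3), from world to camera coordinates, as OpenCV has them. Camera axes: x right, y down, z forward; pixel columns grow to the right and rows downward; lengths in m; the calibration is good to about 2 mm. A picture is of the moment at which its call begins. There is no depth.
A pose or a line that the arm cannot do raises IKError and nothing moves.
- job_done(): hands the job in; it is judged then, once.
Readings, each from a call of its own:
- read_time(): time.
- read_joint_pos(): joint angles.
- read_joint_velocities(): joint speeds.
- read_tau(): joint torques, N m.
- read_tool_pos(): TCP position.
- read_tool_rot(): TCP orientation.
- read_force(): force on the tool from outside, world axes, zero at the start.
- read_moment(): the same for the moment, N m.
- read_opening(): finger opening in m.
- read_grasp_force(): force on a finger pad.
Only numpy, scipy, OpenCV 4.12 (cv2) and the standard library are available. Lean on these libraries where they do the work, as an engineer would, in place of code of your own. Each camera call takes 0.05 s, during which the arm holds its last target. There are 200 camera calls.

TASK

The short white-capped bottle has been stored lying on its side in the cradle and its contents have settled. Pick it up and turn it right over so that its cap points down, keep it so for two seconds, then set it gently upright, cap up, on the middle of the balance's round pan, and let go. Leave everything else where it is, including the long bottle in the other bay of the cradle.

Things in the scene. Friction and masses are not known exactly. Their poses are not given: they have to be found in the camera images.
- short_bottle: The bottle to handle: closed, round, white with printed label; 106 mm long, about 0.16 kg. Body 66 mm in diameter from base to 76 mm, then the white screw cap (fixed shut), 52 mm in diameter. Origin at the centre of its base, z axis from base to cap. At the start it lies level in one of the cradle's two bays, cap to the cradle's +y, base about 45 mm to the -y side of the bay's middle.
- long_bottle: Bystander: the other white-capped bottle, 64 mm in diameter, 150 mm long, lying in the other bay of the cradle, cap the same way. Origin at the centre of its base, z from base to cap.
- cradle: Fixed white two-bay cradle, base plate 215 x 100 x 8 mm, y from -36 to +64 mm; origin on its underside, z up. Bays at x = -72.5 and +72.5 mm; in each a bottle lies level along y on narrow 90 degree V saddles (8 mm thick, at y = -20, +20, +50 mm, reaching 34 mm either side of the bottle's axis, tops 18 mm below it). Fingers fit beside them, and a bottle can be laid back in.
- bay1 (a point): Point on the axis of a bottle lying in the bay at cradle x = -72.5 mm, midway between its two nearer saddles (y = -20 and +20 mm), 62 mm above the worktop. Axes as the cradle's.
- bay2 (a point): The same point of the bay at cradle x = +72.5 mm.
- balance: Fixed compact white bench balance, 170 (x) x 130 (y) mm, case top 28 mm above the worktop, display and two keys at its -x end; origin at the centre of its underside. Its round steel pan, 110 mm in diameter, is centred 27 mm to +x of the origin.
- pan_top (a point): Centre of the top face of the balance's pan, 40 mm above the worktop. The pan is rigid.
- pipette_stand: Fixed grey A-frame pipette stand at the back right of the worktop, an obstacle: 170 (x) x 320 (y) mm, 300 mm high; two sides leaning in from feet 170 mm long to 60 mm at the top, joined by a black bar at z = 0.28 m. Origin at the centre of its foot print, on the worktop.
- tip_box: Bystander: pipette tip box with yellow base and clear lid, 125 (its x) x 153 (its y) mm, 125 mm high, standing between cradle and balance; origin at the centre of its underside.
- timer: Bystander: white timer 60 x 64 x 19 mm, origin at the centre of its underside.
- film_roll: Bystander: cream roll standing on end, 60 mm in diameter, 51 mm high, origin at the centre of its underside.
- green_rack: Bystander: green tube rack 225 (x) x 67 (y) x 56 mm, origin at the centre of its underside.
- marker: Bystander: black marker pen lying along its x, 137 x 11 x 12 mm, origin at the centre of its underside.
- tape_roll: Bystander: yellow roll of tape lying flat, 68 mm in diameter, 19 mm high, origin at the centre of its underside.

How it is judged:
By the outcome, as a careful person would: the job done as asked, in the order asked, and still so for the second after the job is handed in, with the robot touching nothing.
It also fails if it takes over 72 s, if anything falls off the work surface, if the arm or the gripper's body presses on something with over 40 N, if the wrist force passes 120 N, or if a joint passes its speed limit or range.

## Working session

There is one attempt and no reset: what is moved stays moved. The work goes in short steps, each a Python script; the robot and the scene stay as the last script left them, time stands still between calls to the robot, and variables do not carry over. Pictures are saved under pics/ and viewed, at most 10 in all, crops included, and the job is handed in when it is done.

```bash
mkdir -p pics
cat > h.py <<'E'
import numpy as np, cv2
from station import *
def snap(n,f=None):
    d=get_image(n)
    if f: cv2.imwrite('pics/'+f,d['pixels'])
    return d
def proj(d,P):
    return cv2.projectPoints(np.array(P,float).reshape(-1,3),np.array(d['rvec'],float),np.array(d['tvec'],float),np.array(d['camera_matrix'],float),None)[0].reshape(-1,2)
def ray(d,uv,z):
    K=np.array(d['camera_matrix']);R=cv2.Rodrigues(np.array(d['rvec'],float))[0];t=np.array(d['tvec'],float).ravel()
    c=-R.T@t; uv=np.array(uv,float).reshape(-1,2)
    v=(R.T@np.linalg.inv(K)@np.c_[uv,np.ones(len(uv))].T).T
    return c+v*((z-c[2])/v[:,2:3])
E
python3 - <<'E'
from h import *
import pickle
D={n:snap(n,n+'1.png') for n in('top','scene')}
pickle.dump(D,open('d.pkl','wb'))
for n in D:
  d=D[n];R=cv2.Rodrigues(np.array(d['rvec'],float))[0];print(n,-R.T@np.ravel(d['tvec']),R[2],R[0])
print(read_time(),read_tool_rot())
E
```

```text
top [-0.43981397  0.3394965   1.67145145] [ 0.52273325 -0.1798328  -0.83331273] [-0.33518691 -0.94212605 -0.00694599]
scene [-0.40487365  0.64238997  0.90535943] [ 0.67815659 -0.44737467 -0.58306049] [-0.54850264 -0.83614108  0.00359768]
0.1 [ 9.92206856e-01  1.24597845e-01 -4.89377195e-05 -9.64170281e-04]
```

View pics/top1.png

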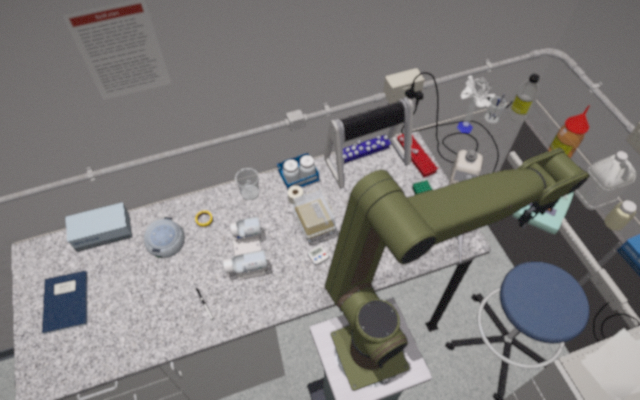

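View pics/scene1.png

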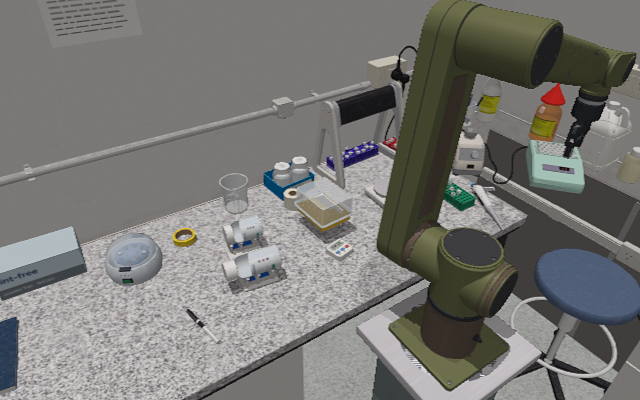

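The cradle is at about (250,250) in the scene view. The short bottle is in the far bay at about (243,233), the long one in the near bay at about (252,265), and the caps point left. The arm hides the balance at about (385,190). I'll enlarge the cradle.

Run:
```python
from h import *
import pickle
D=pickle.load(open('d.pkl','rb'))
a=cv2.resize(D['scene']['pixels'][205:300,205:305],None,fx=6,fy=6,interpolation=cv2.INTER_CUBIC)
cv2.imwrite('pics/crS.png',a)
b=cv2.resize(D['top']['pixels'][210:285,205:285],None,fx=7,fy=7,interpolation=cv2.INTER_CUBIC)
cv2.imwrite('pics/crT.png',b)
print(ray(D['scene'],[(243,233),(252,265),(385,190),(338,249),(183,237),(325,205)],.062).round(3))
```

```text
[[ 0.553  0.266  0.062]
 [ 0.42   0.304  0.062]
 [ 0.499 -0.222  0.062]
 [ 0.347  0.076  0.062]
 [ 0.63   0.418  0.062]
 [ 0.537 -0.009  0.062]]
```

View pics/crS.png

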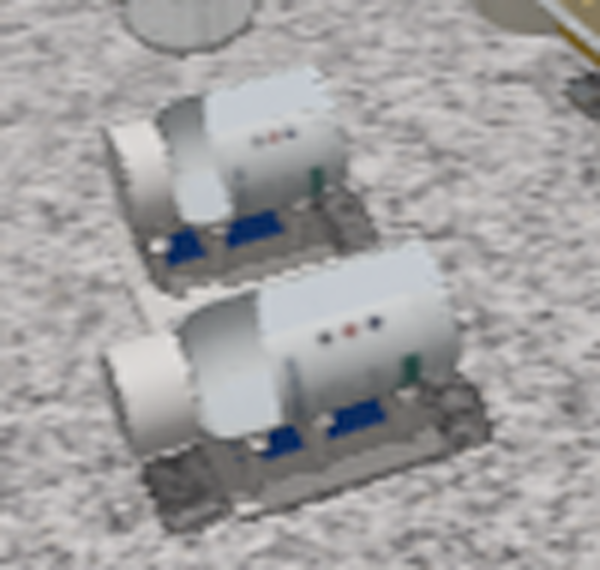

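View pics/crT.png

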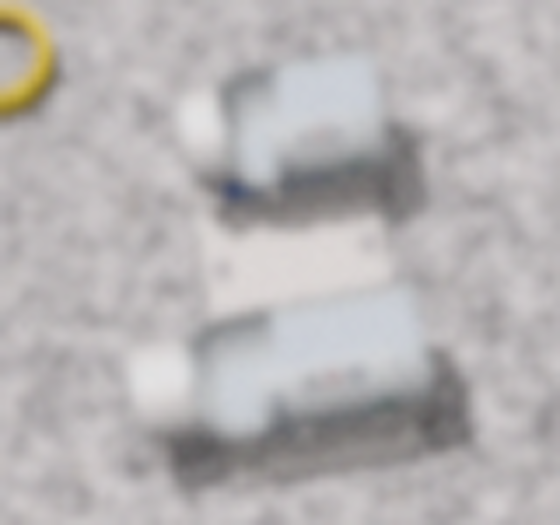

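The short bottle's cap is at left (crop 105–200,120–280) and its base at right (crop 340,70–200). The cradle plate's near-edge corners are at about (175,533) and (490,440) in the scene crop, and (185,490) and (470,445) in the top crop.

Run:
```python
from h import *
import pickle
D=pickle.load(open('d.pkl','rb'))
S=lambda p:np.array(p)/6-0.4+[205,205]
T=lambda p:np.array(p)/7-0.4+[205,210]
for n,f,pts in(('scene',S,[(175,533),(490,440)]),('top',T,[(185,490),(470,445)])):
  w=ray(D[n],f(pts),0.0); v=w[1]-w[0]; print(n,w.round(4),np.linalg.norm(v),'yaw',np.degrees(np.arctan2(v[0],-v[1])))
# body/cap boundary & axis: label mask candidates: top silhouette line pts at axis height + 
# hue stats of cap vs body
for p in [(140,180),(270,100),(290,150),(200,190),(185,120)]:
  q=S(p).astype(int);print(p,D['scene']['pixels'][q[1],q[0]])
```

```text
scene [[0.4102 0.3682 0.    ]
 [0.3834 0.2227 0.    ]] 0.14793713533239106 yaw -10.439618636015922
top [[0.4075 0.3672 0.    ]
 [0.3821 0.2207 0.    ]] 0.14870418515256234 yaw -9.827219488028348
(140, 180) [182 184 187]
(270, 100) [207 201 196]
(290, 150) [180 180 178]
(200, 190) [204 198 193]
(185, 120) [128 126 123]
```

```bash
cat > ov.py <<'E'
from h import *
def frame(o,yaw):
    c,s=np.cos(yaw),np.sin(yaw); return lambda P:np.array(P,float)@np.array([[c,-s,0],[s,c,0],[0,0,1]]).T+np.array(o)
def circ(x,y,r,n=40): 
    a=np.linspace(0,2*np.pi,n); return np.c_[x+r*np.cos(a),0*a+y,.062+r*np.sin(a)]
def overlay(D,o,yaw,f):
    F=frame(o,yaw); out=[]
    for n,(u,v,w,h,k) in {'scene':(205,205,100,95,5),'top':(205,210,80,75,5)}.items():
        im=cv2.resize(D[n]['pixels'][v:v+h,u:u+w],(500,475) if k else None,interpolation=cv2.INTER_CUBIC) if n=='scene' else cv2.resize(D[n]['pixels'][v:v+h,u:u+w],None,fx=475/75,fy=475/75,interpolation=cv2.INTER_CUBIC)
        k=475/h
        dr=lambda P,c:cv2.polylines(im,[((proj(D[n],F(P))-[u,v]+.5)*k).astype(np.int32).reshape(-1,1,2)],False,c,1)
        dr([(-.1075,-.036,.008),(.1075,-.036,.008),(.1075,.064,.008),(-.1075,.064,.008),(-.1075,-.036,.008)],(0,200,0))
        for x,b,L,r,rc in((.0725*sx,-.045,.106,.033,.026) if 0 else t for sx in[1] for t in((.0725,-.045,(.076,.106),.033,.026),(-.0725,None,None,.032,None))):
            if b is None: continue
            dr(circ(x,b,r),(0,0,255));dr(circ(x,b+L[0],r),(0,0,255));dr(circ(x,b+L[1],rc),(255,0,0))
        out.append(im)
    cv2.imwrite('pics/'+f,np.hstack(out)[:, :1010])
    im=np.hstack(out); cv2.imwrite('pics/'+f,cv2.resize(im,None,fx=790/im.shape[1],fy=790/im.shape[1]))
E
python3 - <<'E'
from ov import *
import pickle
D=pickle.load(open('d.pkl','rb'))
T=lambda p:np.array(p)/7-0.4+[205,210]
S=lambda p:np.array(p)/6-0.4+[205,205]
w=ray(D['top'],T([(203,225),(212,310),(385,215),(397,285)]),.008);print(w.round(4))
yaw=np.radians(-10.2); ex=np.array([np.cos(yaw),np.sin(yaw)]);ey=np.array([-ex[1],ex[0]])
yc=((w[:2,:2]@ey).mean()+(w[2:,:2]@ey).mean())/2; print('ylen',(w[:2,:2]@ey).mean()-(w[2:,:2]@ey).mean())
# cap face centre, scene: bracket; silhouettes of body in scene/top: axis via tangent
def axis_x(d,uv):  # ray in plane perpendicular to axis; silhouettes upper: tangent circle r=.033 at z=.062
    q=ray(d,[uv],.062)[0]; R=cv2.Rodrigues(np.array(d['rvec'],float))[0]; c=-R.T@np.ravel(d['tvec'])
    v=q-c; vx=v[:2]@ex; vz=v[2]; return (q[:2]@ex)-.033*np.hypot(vx,vz)/abs(vz)
xs=[axis_x(D['scene'],S((265,80))),axis_x(D['scene'],S((315,66))),axis_x(D['top'],T((300,63))),axis_x(D['top'],T((370,54)))]
print('xs',np.round(xs,4),'yc',yc)
xo=np.mean(xs)-.0725; yo=yc-.014
o=np.r_[xo*ex+yo*ey,0];print(o)
overlay(D,o,yaw,'ov1.png')
E
```

```text
[[0.5524 0.3188 0.008 ]
 [0.5004 0.3274 0.008 ]
 [0.525  0.2245 0.008 ]
 [0.4816 0.2305 0.008 ]]
ylen 0.09817516888176597
xs [0.506  0.5073 0.5074 0.5068] yc 0.3620963575635807
[0.48912326 0.26567899 0.        ]
```

View pics/ov1.png

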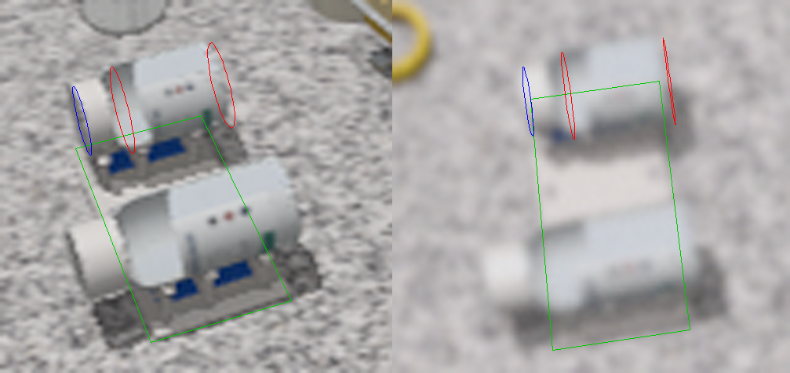

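The projected outline matches the bottle in both views (scene crop base ~(220,85), cap end ~(80,120)), so the fit is good. Next I'll check reachability.

```bash
cat >> h.py <<'E'
from scipy.spatial.transform import Rotation as Ro
yaw=np.radians(-10.2); EX=np.array([np.cos(yaw),np.sin(yaw),0]);EY=np.array([-EX[1],EX[0],0]);Z=np.array([0,0,1.])
O=np.array([.4891,.2657,0]); BAY=O+.0725*EX+.062*Z
def rot(b,d,a,s):
    b=np.array(b,float);d=np.array(d,float);d/=np.linalg.norm(d)
    z=np.cos(a)*d-np.sin(a)*b; x=s*(np.cos(a)*b+np.sin(a)*d); y=np.cross(z,x)
    return Ro.from_matrix(np.c_[x,y,z]).as_quat()
def az(deg): return np.array([np.cos(np.radians(deg)),np.sin(np.radians(deg)),0])
E
python3 - <<'E'
from h import *
import pickle
D=pickle.load(open('d.pkl','rb'))
print('beaker near foot',ray(D['scene'],[(236.6,213)],0).round(3),'BAY',BAY)
f=lambda q:None if q is None else np.round(q,2)
for a in(0,25,40):
  A=np.radians(a)
  for s in(1,-1):
    print(a,s,'pick',f(ik(BAY,rot(EY,-Z,A,s))),f(ik(BAY+.2*Z,rot(EY,-Z,A,s))))
    for d in(60,20,-20,-60,-90):
      print('   az',d,'inv',f(ik([.45,.1,.45],rot(-Z,az(d),A,s))),'up',f(ik([.45,.1,.45],rot(Z,az(d),A,s))),'place',f(ik([.5,-.22,.09],rot(Z,az(d),A,s))))
E
```

```text
beaker near foot [[0.728 0.211 0.   ]] BAY [0.56045418 0.25286136 0.062     ]
0 1 pick [ 0.34  0.24  1.87 -0.    1.04  0.51] [ 0.34  0.04  1.72 -0.    1.38  0.51]
   az 60 inv None up [-0.51 -0.6   2.34  1.57  1.56 -0.17] place [-0.96  0.56  1.94  1.21  1.83 -0.97]
   az 20 inv None up None place [-1.    0.33  2.32  1.77  1.47 -1.09]
   az -20 inv None up None place [-0.65  0.18  2.55  2.81  1.18 -1.44]
   az -60 inv None up None place [-0.15  0.29  2.38  4.1   1.29 -1.95]
   az -90 inv None up None place None
0 -1 pick [ 0.34  0.24  1.87 -0.    1.04 -2.63] [ 0.34  0.04  1.72 -0.    1.38 -2.63]
   az 60 inv [-0.51 -0.6   2.34  1.57  1.56 -0.17] up None place [-0.96  0.56  1.94  1.21  1.83  2.17]
   az 20 inv None up None place [-1.    0.33  2.32  1.77  1.47  2.05]
   az -20 inv None up None place [-0.65  0.18  2.55  2.81  1.18  1.7 ]
   az -60 inv None up None place [-0.15  0.29  2.38  4.1   1.29  1.19]
   az -90 inv None up None place None
25 1 pick [ 0.48  0.39  1.71 -0.35  1.33  0.79] [ 0.48  0.2   1.59 -0.34  1.62  0.68]
   az 60 inv [-0.44 -0.45  2.44  2.    1.67  2.73] up [-0.4
[... 1896 characters left out ...]
-1 pick [ 0.54  0.51  1.62 -0.51  1.52 -2.27] [ 0.54  0.31  1.52 -0.52  1.78 -2.41]
   az 60 inv [-0.34 -0.31  2.45  2.26  1.8  -0.55] up None place [-0.86  0.22  2.01  0.83  1.37  2.43]
   az 20 inv [-0.08 -0.65  2.66  2.8   1.2  -1.16] up [-0.08 -0.86  2.21  0.38  1.   -2.07] place [-0.86 -0.05  2.31  1.15  0.9   2.74]
   az -20 inv [ 0.39 -0.46  2.55  3.69  1.4  -2.2 ] up [ 0.39 -0.73  2.15 -0.62  1.09 -0.73] place None
   az -60 inv [ 0.53 -0.08  2.27  4.11  1.95 -2.65] up [ 0.53 -0.39  1.94 -0.87  1.59 -0.01] place [-0.26 -0.1   2.36 -1.29  0.6   0.24]
   az -90 inv [ 0.48  0.12  2.05  4.27  2.29 -2.88] up [ 0.48 -0.17  1.76 -0.81  1.92  0.34] place [-0.16  0.11  2.15 -1.06  1.05  0.49]
```

Run:
```python
from h import *
import pickle
A=np.radians(30); q=rot(EY,-Z,A,1)
movep([.12,-.5,.5],read_tool_rot())
movep(BAY+.25*Z,q)
D={n:snap(n,n+'2.png') for n in('top','scene')}
pickle.dump(D,open('d2.pkl','wb'))
print(read_time(),read_joint_pos())
im=np.hstack([cv2.resize(D['scene']['pixels'][120:260,290:470],None,fx=2.2,fy=2.2,interpolation=cv2.INTER_CUBIC),cv2.resize(D['top']['pixels'][120:260,290:470],None,fx=2.2,fy=2.2,interpolation=cv2.INTER_CUBIC)])
cv2.imwrite('pics/bal.png',im)
```

```text
4.4083 [ 0.49626501  0.20620343  1.51563831 -0.40778957  1.75015135  0.6697184 ]
```

View pics/bal.png

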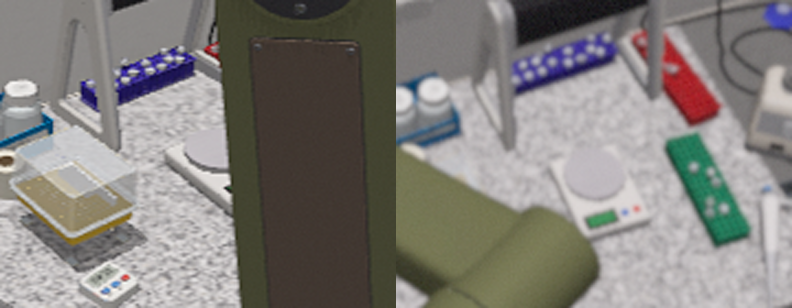

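The top view shows the balance. The pan is a grey disc at crop (596,173), about pixel (381,199). The stand legs are behind it at crop (510,140) and (655,90), and the green rack is at right. I'll segment the pan.

Run:
```python
from h import *
import pickle
D=pickle.load(open('d2.pkl','rb'));d=D['top'];im=d['pixels']
print(im[199,381],im[190,376],im[205,365],im[215,395], im[199,366:402].mean(1).astype(int),im[180:222,381].mean(1).astype(int))
ref=cv2.GaussianBlur(im,(3,3),0).astype(int)
m=(np.abs(ref-ref[199,381]).max(2)<16).astype(np.uint8)
m=cv2.morphologyEx(m,cv2.MORPH_OPEN,np.ones((3,3)))
n,l,st,c=cv2.connectedComponentsWithStats(m);k=l[199,381];print(st[k],c[k])
cn=max(cv2.findContours((l==k).astype(np.uint8),0,1)[0],key=len)
e=cv2.fitEllipse(cv2.convexHull(cn));print(e)
p=ray(d,[e[0],c[k]],.04);print('pan',p)
w=ray(d,cn.reshape(-1,2),.04)-p[0]; r=np.hypot(w[:,0],w[:,1]);print('r',r.min(),r.mean(),r.max())
k=lambda u,v:((u-396)/2.2+290,v/2.2+120)
W=ray(d,[k(550,160),k(652,215),k(582,240),k(615,148)],.028);print('case corners',W.round(3))
print('stand foot',ray(d,[k(513,148),k(478,95),k(655,98)],0).round(3),'green',ray(d,[k(668,145),k(720,242)],.03).round(3))
S=D['scene'];s=lambda u,v:(u/2.2+290,v/2.2+120)
print('lid',ray(S,[s(12,178),s(90,212),s(137,170),s(60,125)],.12).round(3))
```

```text
[192 186 192] [190 184 190] [190 191 196] [206 189 189] [190 187 190 191 190 190 191 191 189 190 190 189 189 188 187 190 190 188
 187 189 190 190 189 190 190 190 188 190 195 195 184 177 180 180 175 177] [202 198 192 185 184 183 183 185 187 188 189 188 190 188 189 189 190 189
 191 190 189 188 187 188 188 187 188 189 185 176 167 181 204 213 215 206
 177 134 107 103 103 100]
[ 306  150  152  146 8369] [387.17110766 218.71657307]
((378.8459777832031, 225.08145141601562), (141.33340454101562, 164.6361846923828), 126.05882263183594)
pan [[ 0.41719593 -0.21596549  0.04      ]
 [ 0.43249106 -0.25717986  0.04      ]]
r 0.025813510052005186 0.21682643955129316 0.37659513479872925
case corners [[ 0.587 -0.21   0.028]
 [ 0.418 -0.333  0.028]
 [ 0.413 -0.198  0.028]
 [ 0.571 -0.331  0.028]]
stand foot [[ 0.653 -0.166  0.   ]
 [ 0.791 -0.148  0.   ]
 [ 0.67  -0.463  0.   ]] green [[ 0.544 -0.424  0.03 ]
 [ 0.328 -0.418  0.03 ]]
lid [[ 0.537  0.097  0.12 ]
 [ 0.418  0.052  0.12 ]
 [ 0.46  -0.055  0.12 ]
 [ 0.612 -0.029  0.12 ]]
```

Run:
```python
from h import *
import pickle
D=pickle.load(open('d2.pkl','rb'));d=D['top'];im=d['pixels']
x0,y0=355,175; roi=im[y0:235,x0:415]
f=cv2.bilateralFilter(roi,5,15,3).astype(int)
ch=(f[...,0]+f[...,2])/2-f[...,1]
m=((ch>3.5)&(f.sum(2)/3>175)&(f.sum(2)/3<200)).astype(np.uint8)
m=cv2.morphologyEx(m,cv2.MORPH_OPEN,np.ones((3,3)))
n,l,st,c=cv2.connectedComponentsWithStats(m);k=l[198-y0,381-x0];print(st[k]+np.array([x0,y0,0,0,0]),c[k]+[x0,y0])
cn=max(cv2.findContours((l==k).astype(np.uint8),0,1)[0],key=len)
e=cv2.fitEllipse(cn);ce=np.array(e[0])+[x0,y0];print(e,ce)
p=ray(d,[ce],.04)[0];print('pan',p)
w=ray(d,cn.reshape(-1,2)+[x0,y0],.04)-p;r=np.hypot(w[:,0],w[:,1]);print('r',r.min(),r.mean(),r.max())
a=cv2.resize(roi,None,fx=6,fy=6,interpolation=cv2.INTER_CUBIC); b=a.copy()
for R,cc in((.055,(0,0,255)),):
  t=np.linspace(0,6.3,60);P=np.c_[p[0]+R*np.cos(t),p[1]+R*np.sin(t),0*t+.04]
  cv2.polylines(b,[((proj(d,P)-[x0,y0]+.5)*6).astype(np.int32).reshape(-1,1,2)],True,cc,1)
cv2.imwrite('pics/pan.png',np.hstack([a,b]))
```

```text
[366 187  28  23 499] [379.72745491 197.9238477 ]
((24.69731330871582, 22.8983154296875), (21.46748161315918, 27.643308639526367), 101.09864807128906) [379.69731331 197.89831543]
pan [ 0.53035215 -0.26922217  0.04      ]
r 0.04752798528580011 0.05224090873038829 0.05734317924069804
```

View pics/pan.png

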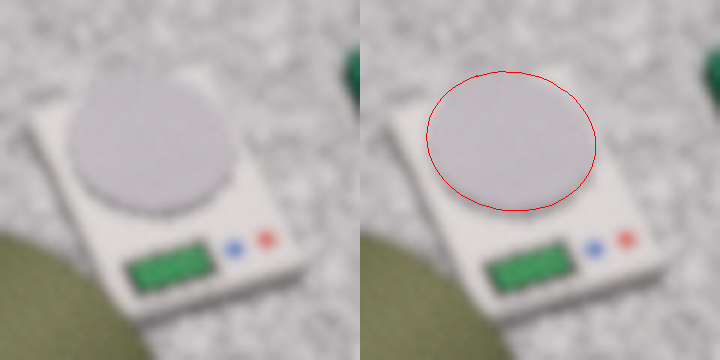

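The circle fits the pan: centre (0.530,-0.269), radius about 52 to 55 mm. Now the pick.

Run:
```python
from h import *
A=np.radians(30); q=rot(EY,-Z,A,1); zt=Ro.from_quat(q).apply([0,0,1])
T=BAY-.005*zt
move_gripper(.085,50)
move_straight(T-.08*zt,q,.25)
print('contact',move_straight(T,q,.06,contact_N=8),read_tool_pos()-T,read_force())
f0=read_force();move_gripper(.0,50)
print(read_opening(),read_grasp_force(),read_force()-f0,read_moment())
print(move_straight(T+[0,0,.02],q,.04));f1=read_force();print(f1-f0,read_opening())
move_straight(T+[0,0,.25],q,.2);print(read_opening(),read_force()-f0,read_time())
snap('scene','lift.png')
f=lambda q:None if q is None else np.round(q,2)
for d in(60,50,40,30):
  print(d,f(ik([.42,.12,.42],rot(-Z,az(d),A,1))),f(ik([.53,-.269,.2],rot(Z,az(d),A,1))),f(ik([.53,-.269,.087],rot(Z,az(d),A,1))))
```

```text
contact False [0.00030793 0.0003279  0.00049536] [-0.26171701 -0.17311498  0.35558842]
0.06353957469579179 55.2697548596916 [11.50396568  0.84912455  3.81041645] [-0.05665964 -1.82427375  1.09092667]
False
[ 0.23501766  0.51644551 -2.62896125] 0.06355559048154899
0.06400959455294475 [ 1.0813529   0.5127196  -2.52941288] 9.25
60 [-0.39 -0.46  2.54  2.09  1.71  2.64] [-0.92  0.24  1.84  0.93  1.62 -0.63] [-0.92  0.4   1.87  0.93  1.5  -0.78]
50 [-0.36 -0.61  2.62  2.18  1.53  2.59] [-0.94  0.16  1.93  1.    1.5  -0.57] [-0.94  0.34  1.95  1.03  1.39 -0.73]
40 [-0.3  -0.76  2.69  2.29  1.31  2.52] [-0.95  0.08  2.02  1.08  1.37 -0.5 ] [-0.95  0.27  2.04  1.13  1.28 -0.69]
30 None [-0.94  0.    2.11  1.15  1.23 -0.43] [-0.94  0.2   2.13  1.23  1.15 -0.66]
```

View pics/lift.png

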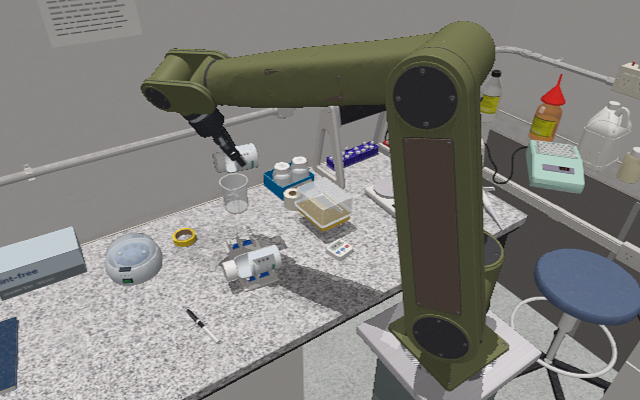

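The bottle is held, and the long bottle is undisturbed in the cradle. Now I'll invert, hold, upright and go above the pan.

Run:
```python
from h import *
A=np.radians(30); d=az(55)
qi=rot(-Z,d,A,1); qu=rot(Z,d,A,1); P=[.42,.1,.45]
print(ik(P,qi) is not None, ik(P,qu) is not None)
move_straight(read_tool_pos()+[0,0,.08],None,.2)
movep(P,qi); print(read_opening(),read_tool_pos(),read_joint_pos().round(2) if hasattr(read_joint_pos(),'round') else read_joint_pos())
t=read_time(); snap('scene','inv.png'); sleep(2.6); print(read_time()-t)
movep(P,qu); print(read_joint_pos(),read_opening())
movep([.50,-.25,.33],qu)
zt=Ro.from_quat(qu).apply([0,0,1])
T=np.array([.53,-.269,.085])-.005*zt
move_straight(T+[0,0,.09],qu,.15); sleep(.3)
print(read_opening(),read_force(),read_time())
D=[snap('scene'),snap('top')]
a,b,c=[cv2.imread('pics/inv.png')]+[x['pixels'] for x in D]
cv2.imwrite('pics/three.png',np.vstack([np.hstack([cv2.resize(a[60:260,160:480],(400,250)),cv2.resize(b[60:260,280:600],(400,250))]),np.hstack([cv2.resize(c[110:260,280:520],(400,250)),np.zeros((250,400,3),np.uint8)])]))
```

```text
True True
0.06356295013029367 [0.42009992 0.10025707 0.45007419] [-0.44 -0.58  2.55  2.11  1.63  2.71]
2.6500000000000004
[-0.44190652 -0.76685105  2.22402039  1.02945371  1.48326693  0.18439645] 0.0638203900497708
0.06374671350045377 [ 0.17727811 -0.31871361 -2.05994153] 19.7167
```

View pics/three.png

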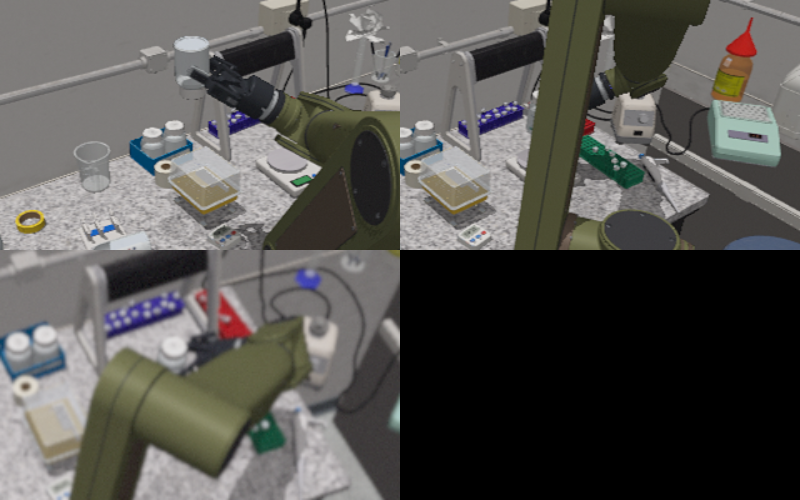

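The bottle was vertical, cap down, in the first tile. It now stands cap up over the pan, with the cap at top-view pixel about (384,167). I'll check that, then lower.

Run:
```python
from h import *
d=snap('top')
print('pred cap top',proj(d,[(.53,-.269,.236)]))
im=d['pixels'];m=((im.min(2)>205)).astype(np.uint8);m[:,:365]=0;m[:155]=0;m[180:]=0;m[:,400:]=0
n,l,st,c=cv2.connectedComponentsWithStats(m);print(st[1:],c[1:])
p=read_tool_pos()
move_straight(p-[0,0,.075],None,.1)
sleep(.3);f0=np.array(read_force())
h=move_straight(p-[0,0,.105],None,.015,contact_N=2.5)
print('contact',h,p[2]-read_tool_pos()[2],read_force()-f0,read_moment(),read_opening())
print('grasp->base est', read_tool_pos())
```

```text
pred cap top [[385.27850083 167.10146479]]
[[378 162  13  11 111]] [[383.95495495 166.98198198]]
contact True 0.09054527933155576 [ 0.32165327 -1.71120676  5.0591254 ] [ 0.07716253  0.03961985 -0.08369798] 0.06357393456510838
grasp->base est [ 0.52762871 -0.27241471  0.08715605]
```

Run:
```python
from h import *
for o in(.068,.075,.085): move_gripper(o,20)
sleep(.3);print(read_opening(),read_grasp_force())
q=read_tool_rot();zt=Ro.from_quat(q).apply([0,0,1]);p=read_tool_pos()
move_straight(p-.12*zt,None,.08)
move_straight(p-.12*zt+[0,0,.2],None,.2)
movep([.12,-.5,.5],[1,0,0,0])
sleep(.3);d=snap('top');snap('scene','fin_s.png')
cv2.imwrite('pics/fin.png',np.hstack([cv2.resize(d['pixels'][130:260,290:450],(400,325)),cv2.resize(cv2.imread('pics/fin_s.png')[100:300,180:426],(400,325))]))
print(read_time(),proj(d,[(.53,-.269,.146),(.53,-.269,.04)]))
im=d['pixels'];m=(im.min(2)>205).astype(np.uint8);m[:,:365]=0;m[:165]=0;m[200:]=0;m[:,400:]=0
n,l,st,c=cv2.connectedComponentsWithStats(m);print(st[1:],c[1:])
```

```text
0.08506192323488596 0.0
27.925 [[382.58818573 181.94583842]
 [379.68151177 197.98401712]]
[[375 177  13  10  98]] [[381.19387755 181.52040816]]
```

View pics/fin.png

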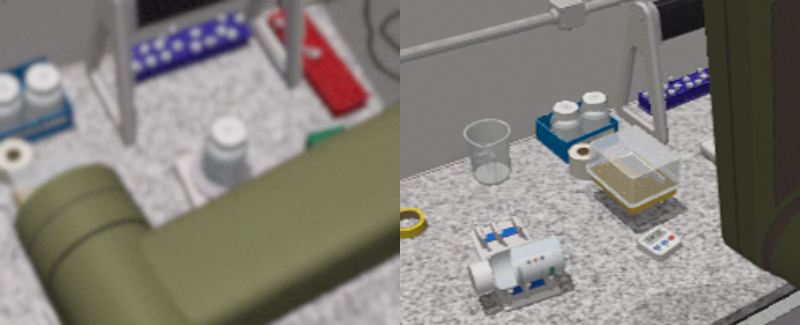

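The bottle stands cap up on the pan, with the cap centre at pixel (381,181.5) against a predicted (382.6,182), an offset of about 2–3 mm. The long bottle, tip box and timer are in place, and the arm is clear.

```bash
python3 -c "
from station import *
sleep(.5);print(job_done())"
```

```text
the job is handed in; nothing more can be done
None
```

I held the short bottle cap down for 2.6 s, set it upright about 2–3 mm from the middle of the pan and let go. The bystanders I could see were unmoved, and I handed the job in at about 28 s of the 72 s allowed; no verdict came back.

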